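# Put the V-blocks away and free the drawer that catches

### The arm

A 6-joint arm with a two-finger parallel gripper is mounted at the origin on the work surface. World frame = base frame: x ahead of the robot, y to its left, z up, the work surface at z = 0. Lengths are in m, angles in rad, forces in N, time in s.
With the tool pointing down it reaches from about 0.3 to 0.775 m from the base axis. Payload 14.6 kg.
Tool frame: the origin (TCP) lies on the centre line of the jaws, within the pads' length; the fingertips stand 19 mm ahead of it and the grasp point (between the pads) is the TCP; y points along the fingers, x is the direction in which the jaws open and shut, and the axes are right-handed (so a half turn about y gives the same grasp; the last joint's range is limited). The gripper opens to 94 mm and grips with 3 to 60 N. Pads are 16 mm wide; open, the fingers measure 119 mm over their backs; the gripper's body (75 mm by 177 mm) begins 78 mm behind the grasp point.
Start: joints at [1.231, 0.3, 1.521, -0, 1.321, -0.067], TCP at [0.148, 0.53, 0.224] pointing down, gripper open.
Joint ranges: [-3.03, 3.03], [-0.79, 2.21], [0.23, 2.52], [-1.04, 4.18], [0, 3.07], [-2.55, 2.55]. Speed limits (rad/s): [2.22, 2.22, 2.57, 3.14, 3.14, 3.14].

### API

Orientations are given as [roll, pitch, yaw] about the fixed x, y, z axes, in that order (R = Rz(yaw) Ry(pitch) Rx(roll)).
In Python, from station import ctrl, optics gives the robot as it stands.
- The arm moves only by the tool jog_arm, never from a script. Its argument "targets" is a list of rows, each a list of 3 entries, a list of its own where there are three numbers: the finger opening in cm, from 0 to 9.4, then the shift along the tool's x, y, z in cm, then the turn about the tool's y in rad. A call has 1 to 10 rows; each row is the pose to reach, as a shift and turn from the pose commanded when the call began, along the tool's axes at that moment; what a row does not reach only later rows make up. A row lasts 1/10 s, in which the tool goes at most 50 mm and 8.59 degrees, less where a joint would pass 70% of its speed; a pose out of reach is approached as far as the arm can. A call with a gripper value outside its range is refused whole. The fingers move at their own pace and stop on an object; "grip_force" is the grip in N (left out, the last holds). Time passes only in rows, so rows that repeat a pose let the fingers close. It gives the time, the measured TCP pose, the force and the opening at its end, in the units of the state.
- ctrl.get_obs(): the state, without advancing time (a new reading comes with each control period).
- optics.camera(name): name is "side" or "top" or "wrist"; returns a dict with "img" (480x640x3 uint8, red, green, blue), "range_z" (480x640 float32, m along the optical axis (not along the pixel's ray), 0 where there is no reading), "camera_matrix" (3x3 intrinsics, pixels), "k1" (the pictures are not rectified: a ray, as slopes to the right and down, at radius r is drawn at 1 + k1 r^2 times it, then the intrinsics apply), "world_to_cam" (4x4, takes a point from world to camera coordinates); the wrist camera has in their place "mount" (4x4, takes a point from camera to tool coordinates, whose origin is the TCP and whose axes are the tool frame's). Camera axes: x right, y up, looking along -z (the intrinsics and any distortion apply to the point x, -y, -z); pixel columns grow to the right and rows downward; lengths in m; the calibration is good to about 2 mm. A picture is of the moment at which its call begins: read the wrist's pose just before it.
- ctrl.hand_in(): hands the job in, once; it reports no verdict.
The state is a dict: "time_s": time; "qpos": joint angles; "joint_vel": joint speeds; "tau": joint torques, N m; "ee_pos": TCP position; "eef_rot": TCP orientation; "force": force on the tool from outside, world axes, zero at the start; "moment": the same for the moment, N m; "grip_width": finger opening in m.
Only numpy, scipy, OpenCV 4.12 (cv2) and the standard library are available. Lean on these libraries where they do the work, as an engineer would, in place of code of your own. Each camera call takes 0.05 s, during which the arm holds its last target. There are 200 camera calls.

### The job

Put the V-blocks lying on the bench away in empty pockets of the open drawer, groove up and flush with the inlay. Then ease the drawer in by its handle, leaving the blocks already stored in it as they are: one of them stands a little proud and will catch on the cabinet's front rail; when the drawer goes tight, do not force it but draw it back out until that block is well clear of the rail, press the block down flush, and push the drawer fully home. Leave the other things on the bench where they are.

Things in the scene. Friction and masses are not known exactly. Their poses are not given: they have to be found in the camera images.
- drawer (a joint): upper drawer of the low grey bench-top cabinet (286 mm wide, 300 deep, 175 high, perhaps turned a few degrees): travel in m, 0 = drawn out, as at the start (it can come 10 mm further, to -0.01), 0.24 = fully home, its front against the cabinet. It closes along +x of inlay, away from the robot, with 2 N of friction, and stays where it is left
- inlay (a point): centre of the drawer's plywood inlay, on the pocket floor, 108 mm above the bench; moves with the drawer. x points into the cabinet (closing direction), y left seen from the robot, z up. Six equal pockets 94 x 44 mm (long side along x), 30 mm deep, centred at x = -54 and +54, y = -71, 0 and +71 mm. A V-block fully down in one is flush with the inlay's top, 30 mm above this point
- notch (a point): middle, on the pocket floor, of one finger notch (at x = -54, y = 35.5 mm of inlay). Beside each pocket, on both sides, the inlay is cut away down to the pocket floor over the middle 66 mm of the pocket's length and 27 mm wide, so that fingers can go down beside a block
- front_edge (a point): middle of the upper edge of the drawer's 14 mm thick, 280 mm wide blue front, on its inner face: 113 mm in front of inlay (-x) and 55 mm above it; the front reaches 62 mm down from here
- handle (a point): middle of the drawer's bar handle: a round steel bar of 11 mm diameter and 120 mm length, level along the drawer's y, 35 mm (centre) in front of the drawer front, 29 mm above inlay and 38 mm below the cabinet's top; posts 51 mm either side of the middle
- rail: fixed steel front rail of the cabinet, above the drawer opening: origin in the middle of its front lower edge, 141 mm above the bench, 3 mm above the inlay's top; x into the cabinet, y left. 262 mm long, 16 deep, 24 high; a V-block standing proud comes up against its front face when the drawer is pushed in. The cabinet's top is 34 mm above this point
- vblock_a: aluminium V-block, 90 x 40 x 30 mm, about 0.27 kg, V-groove 20 mm wide and 10 deep along the top; origin in the centre of its underside, x along its length, z up. Already stored in a pocket of the drawer, lengthwise along x (two or three of vblock_a to e are present). One of them stands 8 mm proud on a stiff rubber bumper: a straight push of 7 to 12 N sinks it and it stays down
- vblock_b: aluminium V-block, 90 x 40 x 30 mm, about 0.27 kg, V-groove 20 mm wide and 10 deep along the top; origin in the centre of its underside, x along its length, z up. Already stored in a pocket of the drawer, lengthwise along x (two or three of vblock_a to e are present). One of them stands 8 mm proud on a stiff rubber bumper: a straight push of 7 to 12 N sinks it and it stays down
- vblock_c: aluminium V-block, 90 x 40 x 30 mm, about 0.27 kg, V-groove 20 mm wide and 10 deep along the top; origin in the centre of its underside, x along its length, z up. Already stored in a pocket of the drawer, lengthwise along x (two or three of vblock_a to e are present). One of them stands 8 mm proud on a stiff rubber bumper: a straight push of 7 to 12 N sinks it and it stays down
- vblock_d: aluminium V-block, 90 x 40 x 30 mm, about 0.27 kg, V-groove 20 mm wide and 10 deep along the top; origin in the centre of its underside, x along its length, z up. Already stored in a pocket of the drawer, lengthwise along x (two or three of vblock_a to e are present). One of them stands 8 mm proud on a stiff rubber bumper: a straight push of 7 to 12 N sinks it and it stays down
- vblock_e: aluminium V-block, 90 x 40 x 30 mm, about 0.27 kg, V-groove 20 mm wide and 10 deep along the top; origin in the centre of its underside, x along its length, z up. Already stored in a pocket of the drawer, lengthwise along x (two or three of vblock_a to e are present). One of them stands 8 mm proud on a stiff rubber bumper: a straight push of 7 to 12 N sinks it and it stays down
- vblock_f: aluminium V-block, 90 x 40 x 30 mm, about 0.27 kg, V-groove 20 mm wide and 10 deep along the top; origin in the centre of its underside, x along its length, z up. Loose, lying groove up on the bench left of the drawer (two or three of vblock_f to h are present)
- vblock_g: aluminium V-block, 90 x 40 x 30 mm, about 0.27 kg, V-groove 20 mm wide and 10 deep along the top; origin in the centre of its underside, x along its length, z up. Loose, lying groove up on the bench left of the drawer (two or three of vblock_f to h are present)
- vblock_h: aluminium V-block, 90 x 40 x 30 mm, about 0.27 kg, V-groove 20 mm wide and 10 deep along the top; origin in the centre of its underside, x along its length, z up. Loose, lying groove up on the bench left of the drawer (two or three of vblock_f to h are present)
- oil: white plastic oil bottle, 56 mm diameter, 150 mm tall; origin on its underside, in the middle; not part of the job
- square: try square lying flat, wooden stock 100 x 20 x 16 mm with a steel blade 130 mm long; origin on its underside, in the middle of the stock; not part of the job
- offcut: laminated chipboard offcut, 140 x 100 x 19 mm, lying flat; origin on its underside, in the middle; not part of the job
- mallet: rubber mallet, 260 mm long, lying down; origin on its underside, in the middle; not part of the job
- brush: hand brush, 220 mm long, lying down; origin on its underside, in the middle; not part of the job
- bar_stock: short bar of square steel, 170 x 24 x 24 mm, lying down; origin on its underside, in the middle; not part of the job
Things that resemble listed ones, but are neither listed nor needed, are in the scene too. What is shaped like the vblock_c but purple or turquoise is not meant. What is shaped like the vblock_f but blue or red is not meant.

How it is judged:
By the outcome, as a careful person would: the job done as asked, in the order asked, and still so for the second after the job is handed in, with the robot touching nothing.
Of vblock_a, vblock_b, vblock_d, vblock_e only 1 to 2 are there at a start; the rules pass over those that are not, and their reading is None.
Of vblock_f, vblock_g, vblock_h only 2 to 3 are there at a start; the rules pass over those that are not, and their reading is None.
At some moment in a run one of vblock_f, vblock_g, vblock_h may be knocked a few centimetres aside while the robot is not near it.
It also fails if it takes over 210 s, if anything falls off the work surface, if the arm or the gripper's body presses on something with over 40 N, if the wrist force passes 120 N, or if a joint passes its speed limit or range.

## Working session

There is one attempt and no reset: what is moved stays moved. The work goes in short steps, Python scripts to look and compute and a tool call to move; the robot and the scene stay as the last step left them, time stands still between calls to the robot, and variables do not carry over. Pictures are saved under pics/ and viewed, about 12 in all and at most 16, crops included, and the job is handed in when it is done.

Besides the shell and the picture viewer there is one more tool, called after ">>>" as a command line: name --argument value ..., lists and objects as JSON in quotes. jog_arm: Moves the arm, as the interface text tells. Its arguments: {"type":"object","properties":{"targets":{"type":"array","items":{"type":"array"}},"grip_force":{"type":"number"}},"required":["targets"]}

```bash
ls; mkdir -p pics
cat > h.py <<'E'
import numpy as np, cv2
from scipy.spatial.transform import Rotation as R
from station import ctrl, optics
def T_tool(o):
    T=np.eye(4); r=np.array(o["eef_rot"]); T[:3,:3]=R.from_euler('xyz',r).as_matrix() if r.size==3 else r.reshape(3,3)
    T[:3,3]=o["ee_pos"]; return T
def snap(name):
    o=ctrl.get_obs(); c=optics.camera(name)
    c["c2w"]=T_tool(o)@c["mount"] if name=="wrist" else np.linalg.inv(c["world_to_cam"])
    return c
def slopes(c,uv):
    K=np.array(c["camera_matrix"]); k=c["k1"]
    d=(np.atleast_2d(uv).astype(float)-[K[0,2],K[1,2]])/[K[0,0],K[1,1]]
    s=d.copy()
    for _ in range(20): s=d/(1+k*(s**2).sum(1,keepdims=True))
    return s
def onplane(c,uv,z):
    s=slopes(c,uv); d=np.c_[s[:,0],-s[:,1],-np.ones(len(s))]@c["c2w"][:3,:3].T
    p=c["c2w"][:3,3]; return p+d*((z-p[2])/d[:,2])[:,None]
def cloud(c):
    v,u=np.mgrid[0:480,0:640]; s=slopes(c,np.c_[u.ravel(),v.ravel()]); z=c["range_z"].ravel()[:,None]
    P=np.c_[s[:,:1]*z,-s[:,1:]*z,-z]@c["c2w"][:3,:3].T+c["c2w"][:3,3]
    P[z[:,0]==0]=np.nan; return P.reshape(480,640,3)
def save(img,n): cv2.imwrite(f"pics/{n}.png",img[...,::-1])
E
python3 - <<'E'
from h import *
print(ctrl.get_obs())
for n in("top","side"):
    c=snap(n); save(c["img"],n+"0"); print(n,c["c2w"].round(3).tolist(),c["camera_matrix"],c["k1"])
    np.savez(f"{n}0.npz",**{k:np.array(v) for k,v in c.items()})
E
```

```text
pics
{'time_s': 0.0, 'qpos': array([ 1.23139508e+00,  3.00472369e-01,  1.52159208e+00, -9.04288510e-07,
        1.32067446e+00, -6.66099309e-02]), 'joint_vel': array([-0.00091078,  0.00062895,  0.00112232, -0.00100998, -0.00105762,
       -0.00107327]), 'tau': array([-1.18031963e-03, -5.31807232e+01, -3.52739275e+01,  7.07697007e-02,
        2.44154624e-02, -1.25396450e-04]), 'ee_pos': array([0.14810981, 0.52943405, 0.22388096]), 'eef_rot': array([-1.57072090e+00,  1.14377503e-03,  1.29800527e+00]), 'force': array([0.07315233, 0.15642404, 0.58759128]), 'moment': array([ 0.00836016, -0.00439914,  0.03371644]), 'grip_width': 0.09408090286622603}
top [[0.027, 0.999, -0.041, 0.45], [-1.0, 0.027, -0.008, -0.009], [-0.007, 0.042, 0.999, 1.348], [0.0, 0.0, 0.0, 1.0]] [[486.00281846   0.         320.41127199]
 [  0.         486.00281846 240.13882035]
 [  0.           0.           1.        ]] -0.014907355881415583
side [[0.757, 0.506, -0.413, 0.093], [-0.653, 0.587, -0.478, -0.478], [0.001, 0.631, 0.775, 0.892], [0.0, 0.0, 0.0, 1.0]] [[461.07550634   0.         310.60985689]
 [  0.         461.07550634 242.64315152]
 [  0.           0.           1.        ]] -0.009827236725147548
```

```bash
sleep 1; ls pics
```

```text
side0.png
top0.png
```

View pics/top0.png

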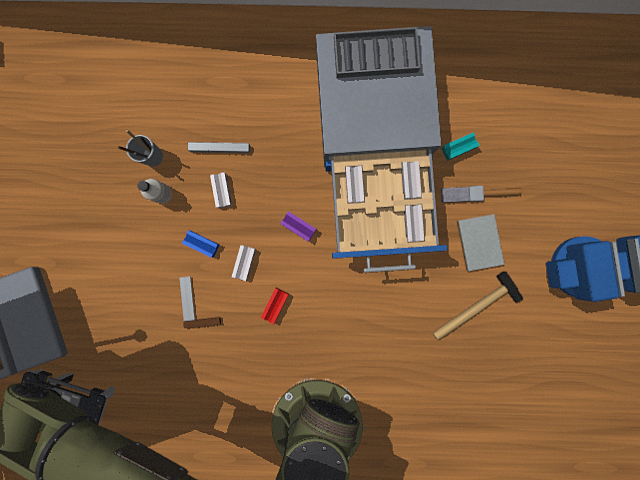

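View pics/side0.png

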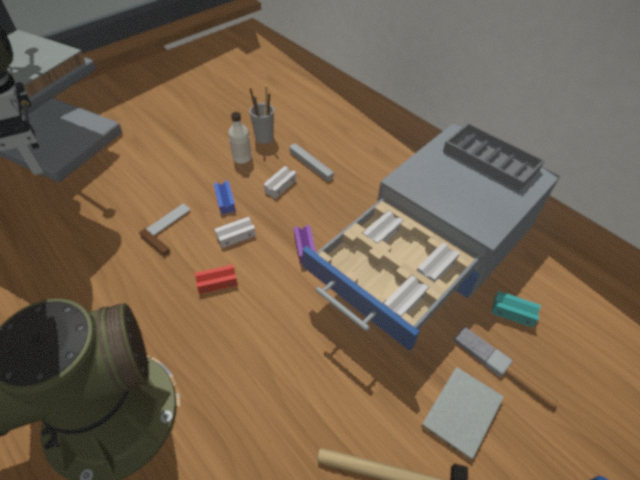

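The top view shows two plain aluminium blocks on the bench, at (221,190) and (243,263). Shapes that could be mistaken for them are blue (201,243), red (276,305), purple (298,226), turquoise (461,146), the bar stock (219,147) and the square's blade (187,298). Stored blocks are at (355,184), (414,180) and (414,222). Empty pockets are rear-middle (385,182), front-left (352,228) and front-middle (383,228).

```bash
cat > m.py <<'E'
from h import *
c=dict(np.load("top0.npz")); c["k1"]=float(c["k1"])
img=c["img"]; hsv=cv2.cvtColor(img,cv2.COLOR_RGB2HSV)
P=cloud(c)
def rect(mask,z,lab):
    cs=cv2.findContours(mask.astype(np.uint8),cv2.RETR_EXTERNAL,cv2.CHAIN_APPROX_NONE)[0]
    k=max(cs,key=cv2.contourArea)[:,0]; W=onplane(c,k,z)
    r=cv2.minAreaRect((W[:,:2]*1000).astype(np.float32)); b=cv2.boxPoints(r)
    e=[b[1]-b[0],b[2]-b[1]]; e=max(e,key=np.linalg.norm); yaw=np.arctan2(e[1],e[0]); 
    print(lab,np.round(r[0],1),np.round(sorted(r[1]),1),"yaw",round(float((yaw+np.pi/2)%np.pi-np.pi/2),3))
light=(hsv[...,1]<45)&(hsv[...,2]>110)
def win(m,u,v,s=26):
    w=np.zeros_like(m); w[v-s:v+s,u-s:u+s]=m[v-s:v+s,u-s:u+s]; return w
for l,u,v,z in(("B1",221,190,.03),("B2",243,263,.03)): rect(win(light,u,v),z,l)
for l,u,v in(("S1",355,184),("S2",414,180),("S3",414,222)):
    m=win(light,u,v,20); rect(m,.138,l); q=P[m]; print("  z pctl",np.nanpercentile(q[:,2],[10,50,75,90]).round(4))
blue=(hsv[...,0]>100)&(hsv[...,0]<125)&(hsv[...,1]>120); w=np.zeros_like(blue); w[240:262,325:455]=blue[240:262,325:455]
rect(w,.163,"front")
# depth: front top edge band, rail, cabinet top
reg=np.zeros_like(blue); reg[20:275,310:460]=1
for l,a,b in(("front",.158,.168),("cabtop",.170,.180),("handle",.130,.146)):
    m=reg&(P[...,2]>a)&(P[...,2]<b)
    if l=="handle": m[:254]=0
    rect(m,(a+b)/2 if l!="handle" else .1425,l)
print("bench z",np.nanmedian(P[300:330,340:400,2]), "inlay z",np.nanmedian(P[205:209,375:395,2]))
cv2.imwrite("pics/crop0.png",cv2.resize(img[130:290,170:460,::-1],None,fx=2.7,fy=2.7,interpolation=cv2.INTER_CUBIC))
E
python3 m.py
```

```text
B1 [635.2 279.6] [40.4 91.3] yaw 0.216
B2 [438.7 210.5] [40.  90.7] yaw -0.239
S1 [644.2 -80.6] [41.5 92.5] yaw 0.099
  z pctl [0.1295 0.1363 0.1386 0.1404]
S2 [ 658.8 -222.7] [43.5 91.3] yaw 0.094
  z pctl [0.1367 0.1438 0.1463 0.1483]
S3 [ 550.5 -232.1] [42.3 91.7] yaw 0.098
  z pctl [0.1297 0.1365 0.1388 0.1405]
front [ 477.2 -167.6] [ 13.4 278.8] yaw -1.476
front [ 476.4 -167.9] [ 13.9 278.8] yaw -1.475
cabtop [ 872.5 -130.6] [286.5 302.5] yaw 0.096
handle [ 448.3 -170.2] [ 40.  129.1] yaw -1.495
bench z 0.00023071518433670501 inlay z 0.13607053078207376
```

View pics/crop0.png

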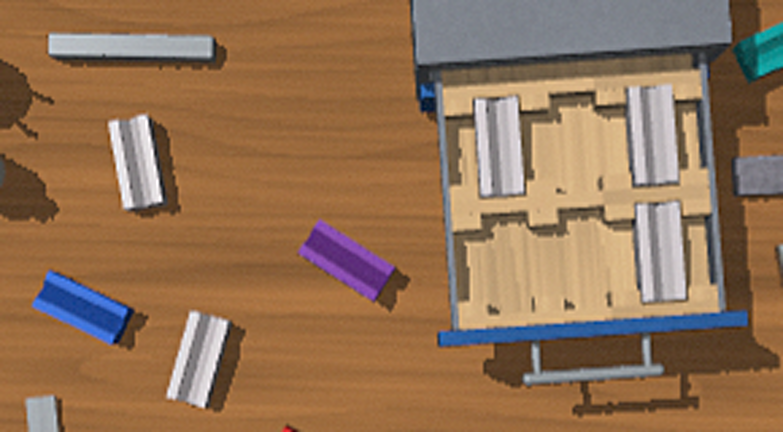

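The proud block is S2 at rear-right: its top is about 8 mm higher than the others. The inlay comes out at (0.5965, -0.156), yaw 0.096, and the stored blocks agree with that. The block on the near bench is B2 and the far one is B1. I start with B2.

>>> jog_arm --targets '[[9.4,[-11,1,-18],-0.03],[9.4,[-22.8,2.4,-36.5],-0.03],[9.4,[-22.8,2.4,-36.5],-0.03],[9.4,[-22.8,2.4,-36.5],-0.03],[9.4,[-22.8,2.4,-36.5],-0.03],[9.4,[-22.8,2.4,-36.5],-0.03],[9.4,[-22.8,2.4,-36.5],-0.03],[9.4,[-22.8,2.4,-36.5],-0.03],[9.4,[-22.8,2.4,-36.5],-0.03],[9.4,[-22.8,2.4,-36.5],-0.03]]' --grip_force 20

```text
time_s: 1.1
ee_pos: [0.4399, 0.2091, 0.1998]
eef_rot: [-1.57, 0.001, 1.324]
force: [-0.5, -0.2, -0.5]
grip_width: 0.0943
```

```bash
cat >> h.py <<'E'
def blocks(c,z,area=1500,near=None,thr=(50,100)):
    hsv=cv2.cvtColor(c["img"],cv2.COLOR_RGB2HSV); m=((hsv[...,1]<thr[0])&(hsv[...,2]>thr[1])).astype(np.uint8)
    m=cv2.morphologyEx(m,cv2.MORPH_OPEN,np.ones((3,3),np.uint8))
    for k in cv2.findContours(m,cv2.RETR_EXTERNAL,cv2.CHAIN_APPROX_NONE)[0]:
        if cv2.contourArea(k)<area: continue
        W=onplane(c,k[:,0],z)*1000; r=cv2.minAreaRect(W[:,:2].astype(np.float32)); b=cv2.boxPoints(r)
        e=max([b[1]-b[0],b[2]-b[1]],key=np.linalg.norm); yaw=(np.arctan2(e[1],e[0])+np.pi/2)%np.pi-np.pi/2
        print("px",k[:,0].mean(0).round(),"xy",np.round(r[0],1),"size",np.round(sorted(r[1]),1),"yaw",round(float(yaw),3))
def go(x,y,z,yaw):
    "shift (cm) and turn from the measured pose to a tool-down pose"
    o=ctrl.get_obs(); T=T_tool(o); d=T[:3,:3].T@(np.array([x,y,z])-T[:3,3])*100
    cur=np.arctan2(T[1,0],T[0,0]); print("shift",d.round(2),"turn",round(float(cur-yaw),3))
E
python3 - <<'E'
from h import *
c=snap("wrist"); save(c["img"],"w1"); blocks(c,.03)
go(.4387,.2105,.022,1.332)
E
```

```text
px [437. 384.] xy [612.9 273.4] size [34.5 58.6] yaw 0.233
px [320. 212.] xy [436.8 212.5] size [40.5 91.3] yaw -0.244
px [495.  53.] xy [352.4 360.7] size [28.9 81.8] yaw 0.138
shift [ 0.  17.8 -0. ] turn -0.007
```

View pics/w1.png

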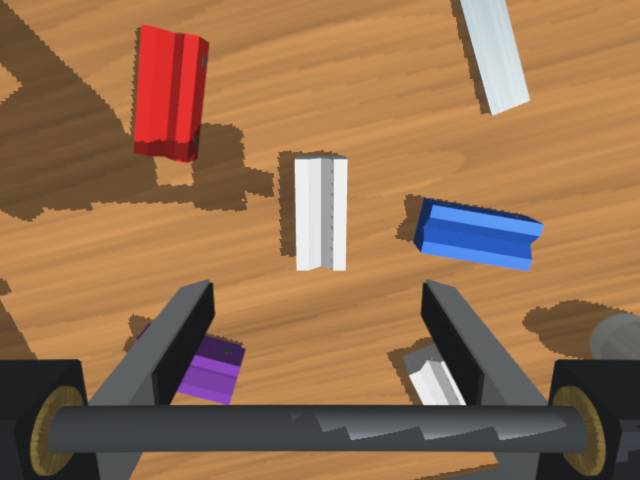

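The wrist view confirms B2 at pixel (320,212), plain grey and groove up, with clear space on both sides for the fingers. Next: descend and grip.

>>> jog_arm --targets '[[8,[0.2,5,0.3],0],[8,[0.2,10,0.3],0],[8,[0.2,14.5,0.3],0],[8,[0.2,16.5,0.3],0],[8,[0.2,17.6,0.3],0],[8,[0.2,17.6,0.3],0],[3,[0.2,17.6,0.3],0],[3,[0.2,17.6,0.3],0],[3,[0.2,17.6,0.3],0],[3,[0.2,17.6,0.3],0]]' --grip_force 25

```text
time_s: 2.15
ee_pos: [0.4361, 0.2145, 0.0251]
eef_rot: [-1.572, -0.001, 1.328]
force: [-0.7, 0.1, -0.1]
grip_width: 0.0516
```

Run:
```python
from h import *
o=ctrl.get_obs();print(o["grip_width"],o["ee_pos"],o["eef_rot"],o["force"])
c=snap("wrist"); blocks(c,.03,area=1000)
```

```text
0.05158522744423312 [0.436112   0.21452291 0.02511118] [-1.57174462e+00 -6.82388981e-04  1.32794730e+00] [-0.71080751  0.07785388 -0.14291989]
px [415. 342.] xy [453.9 253. ] size [13.8 62.3] yaw 0.124
px [220. 342.] xy [434.3 173.2] size [13.9 62.3] yaw -0.616
px [313. 305.] xy [430.4 214.2] size [40.2 85.9] yaw -0.244
```

>>> jog_arm --targets '[[3,[0,0,0],0],[3,[0,0,0],0],[3,[0,0,0],0],[3,[0,0,0],0],[3,[0,-2,0],0],[3,[0,-6,0],0],[3,[0,-11,0],0],[3,[0,-16,0],0],[3,[0,-20,0],0],[3,[0,-20,0],0]]' --grip_force 25

```text
time_s: 3.2
ee_pos: [0.4373, 0.2151, 0.2294]
eef_rot: [-1.578, -0.005, 1.328]
force: [0.7, -0.3, -2.6]
grip_width: 0.0399
```

Run:
```python
from h import *
c=snap("wrist"); save(c["img"],"w2")
o=ctrl.get_obs(); print(o["grip_width"],o["ee_pos"],o["force"])
go(.5428,-.1614,.225,1.667); go(.536,-.0907,.225,1.667)
T=T_tool(o); hsv=cv2.cvtColor(c["img"],cv2.COLOR_RGB2HSV); P=cloud(c)
# held block, in tool coordinates: light pixels within 6 cm of the TCP
m=(hsv[...,1]<50)&(hsv[...,2]>120); Q=(P-T[:3,3])@T[:3,:3]*1000
m&=(np.abs(Q[...,0])<19)&(np.abs(Q[...,1])<25)&(np.abs(Q[...,2])<70)
q=Q[m]; print(m.sum(),"x",np.percentile(q[:,0],[1,50,99]),"y",np.percentile(q[:,1],[1,10,50,99]),"z",np.percentile(q[:,2],[1,5,95,99]))
v,u=np.nonzero(m); print(u.min(),u.max(),v.min(),v.max())
```

```text
0.04007193120103296 [0.43637851 0.2146741  0.2261035 ] [ 0.34573505 -0.72348621 -3.3395767 ]
shift [-33.95   0.09 -19.37] turn -0.339
shift [-27.25   0.1  -17.01] turn -0.339
17574 x [-1.85064699e+01 -6.48269337e-03  1.85914799e+01] y [-9.49377008 -8.81180757 -7.37535397  1.74074071] z [-40.61753912 -35.35661527  37.81588038  40.59449327]
265 365 216 404
```

View pics/w2.png

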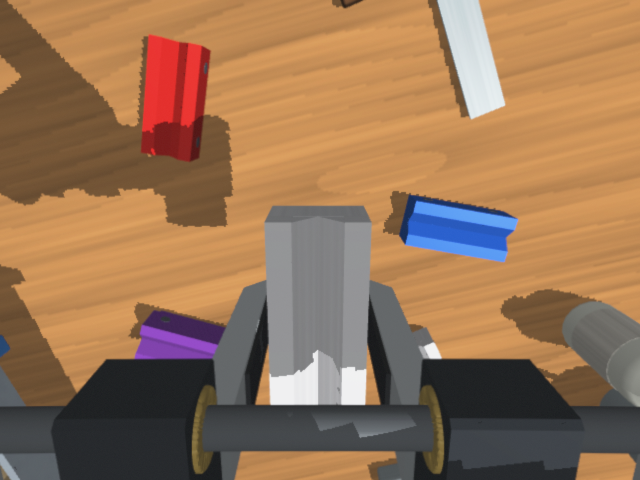

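The block is held squarely in the jaws, with its visible end's top edge at row 221. I work out its offset along its length, then move over the drawer.

```bash
cat >> h.py <<'E'
def held(v,u0,u1,c,y=-.009):
    "tool-frame points (mm) of the end's top edge pixels on the plane tool-y = y"
    s=slopes(c,[[u0,v],[u1,v]]); d=np.c_[s[:,0],-s[:,1],-np.ones(2)]@c["mount"][:3,:3].T; p=c["mount"][:3,3]
    return ((p+d*((y-p[1])/d[:,1])[:,None])*1000).round(1)
E
python3 - <<'E'
from h import *
c=snap("wrist")
g=cv2.cvtColor(c["img"],cv2.COLOR_RGB2GRAY).astype(float)
print(np.array(c["mount"])[:3,3], held(221,266,369,c), held(221,266,369,c,-.0085).tolist())
o=ctrl.get_obs(); print(o["ee_pos"]); go(.5428,-.1614,.225,1.667)
E
```

```text
[ 0.00038618 -0.1600844   0.08117672] [[-18.3  -9.   43.3]
 [ 19.   -9.   43.4]] [[-18.4, -8.5, 43.2], [19.1, -8.5, 43.3]]
[0.43566178 0.21439183 0.22404865]
shift [-33.9   -0.1  -19.43] turn -0.339
```

>>> jog_arm --targets '[[3,[-6,0,-3],-0.06],[3,[-34,0,-19.4],-0.339],[3,[-34,0,-19.4],-0.339],[3,[-34,0,-19.4],-0.339],[3,[-34,0,-19.4],-0.339],[3,[-34,0,-19.4],-0.339],[3,[-34,0,-19.4],-0.339],[3,[-34,0,-19.4],-0.339],[3,[-34,0,-19.4],-0.339],[3,[-34,0,-19.4],-0.339]]'

```text
time_s: 4.3
ee_pos: [0.5417, -0.163, 0.2218]
eef_rot: [-1.567, -0.002, 1.665]
force: [-0.5, 0.3, -2.2]
grip_width: 0.04
```

Run:
```python
from h import *
c=snap("wrist"); save(c["img"],"w3"); np.savez("w3.npz",**{k:np.array(v) for k,v in c.items()})
o=ctrl.get_obs(); print(o["ee_pos"],o["eef_rot"])
# expected pocket outlines drawn from the top-camera estimate
```

```text
[ 0.54176278 -0.16183997  0.22238407] [-1.56776052 -0.00170965  1.66640529]
```

View pics/w3.png

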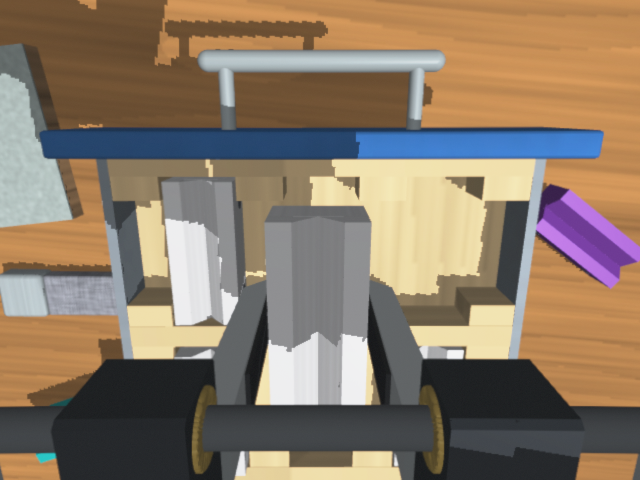

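The held block's end edge is at row 220, the stored S3's near end at (165..237,180), the pocket's front edge near row 177, and the front's inner edge near row 157. Next: relative offsets from this same picture.

Run:
```python
from h import *
c=dict(np.load("w3.npz")); c["k1"]=float(c["k1"]); im=c["img"]
g=cv2.cvtColor(im,cv2.COLOR_RGB2GRAY).astype(int)
for u in(285,318,350): print(u,"rows198-226",g[198:226,u].tolist())
for u in(180,225,400,450): print(u,"rows150-190",g[150:190,u].tolist())
for v in(225,240,260): print(v,"L",g[v,256:276].tolist(),"R",g[v,360:380].tolist())
for y in(-.0055,-.008): print("held",held(220,265.5,370.5,c,y).tolist())
print("S3 end z.138",onplane(c,[[165,180],[237,180]],.138)*1000)
print("front inner",onplane(c,[[120,158],[320,158],[530,158]],.163)*1000)
print("front inlay/pocket edge",onplane(c,[[180,177],[400,177],[450,177]],.138)*1000)
```

```text
285 rows198-226 [126, 126, 126, 126, 126, 126, 125, 118, 104, 101, 102, 102, 102, 102, 102, 103, 103, 103, 102, 102, 103, 103, 102, 106, 126, 142, 144, 144]
318 rows198-226 [220, 220, 220, 220, 220, 219, 217, 190, 118, 102, 104, 103, 103, 104, 104, 102, 103, 106, 120, 126, 126, 126, 126, 126, 125, 126, 126, 126]
350 rows198-226 [217, 216, 216, 216, 216, 216, 213, 184, 114, 100, 102, 101, 102, 102, 103, 103, 104, 104, 102, 103, 102, 103, 103, 106, 126, 144, 145, 145]
180 rows150-190 [65, 64, 65, 65, 63, 64, 61, 60, 64, 91, 120, 123, 123, 123, 123, 123, 123, 123, 123, 121, 122, 122, 121, 123, 122, 122, 117, 104, 103, 103, 100, 104, 121, 125, 125, 127, 126, 126, 126, 127]
225 rows150-190 [65, 65, 64, 64, 66, 64, 63, 60, 62, 86, 119, 123, 123, 123, 122, 122, 122, 122, 121, 122, 121, 121, 121, 122, 121, 121, 117, 105, 102, 101, 103, 110, 135, 144, 146, 145, 146, 144, 145, 144]
400 rows150-190 [118, 117, 117, 117, 117, 115, 109, 102, 121, 176, 222, 225, 225, 225, 225, 225, 226, 226, 225, 225, 226, 226, 226, 226, 225, 226, 225, 225, 225, 225, 225, 225, 225, 225, 225, 225, 225, 225, 225, 225
[... 654 characters left out ...]
, 135, 136, 136, 137, 136, 136, 139, 159, 146, 144, 144, 144, 145, 144, 144, 144, 145, 145] R [145, 144, 144, 144, 144, 145, 144, 145, 144, 155, 201, 216, 219, 219, 219, 219, 218, 217, 216, 214]
held [[-18.9, -5.5, 42.7], [20.0, -5.5, 42.8]]
held [[-18.6, -8.0, 43.4], [19.7, -8.0, 43.4]]
S3 end z.138 [[ 505.80100734 -252.93538328  138.        ]
 [ 501.86768323 -212.31997316  138.        ]]
front inner [[ 492.3486787  -266.78260077  163.        ]
 [ 482.64320352 -166.88903994  163.        ]
 [ 472.84397715  -61.87534341  163.        ]]
front inlay/pocket edge [[ 503.269059   -244.50716078  138.        ]
 [ 491.37405193 -120.14468117  138.        ]
 [ 488.72888854  -91.91288952  138.        ]]
```

Run:
```python
from h import *
go(.5397,-.161,.168,1.667)
c=dict(np.load("w3.npz")); c["k1"]=float(c["k1"])
p=onplane(c,[[43,157],[601,157]],.163)*1000; print(p,p.mean(0),np.linalg.norm(p[0]-p[1]))
```

```text
shift [0.09 5.44 0.18] turn -0.001
[[ 495.62385237 -304.59443795  163.        ]
 [ 469.18496478  -27.01141526  163.        ]] [ 482.40440858 -165.80292661  163.        ] 278.83928931744634
```

>>> jog_arm --targets '[[3,[0.1,3,0.2],0],[3,[0.1,5.4,0.2],0],[3,[0.1,5.4,0.2],0],[3,[0.1,5.4,0.2],0],[3,[0.1,5.4,0.2],0]]'

```text
time_s: 4.85
ee_pos: [0.5409, -0.161, 0.1719]
eef_rot: [-1.573, 0.001, 1.668]
force: [0.0, -0.4, -1.8]
grip_width: 0.04
```

Run:
```python
from h import *
c=snap("wrist"); np.savez("w4.npz",**{k:np.array(v) for k,v in c.items()})
o=ctrl.get_obs(); print(o["ee_pos"],o["eef_rot"],o["force"])
cv2.imwrite("pics/w4.png",cv2.resize(c["img"][100:340,160:480,::-1],None,fx=2.5,fy=2.5,interpolation=cv2.INTER_CUBIC))
```

```text
[ 0.5408097  -0.16118024  0.17185982] [-1.57262919e+00  8.63352485e-04  1.66758344e+00] [ 0.23689435  0.22465883 -2.37472196]
```

View pics/w4.png

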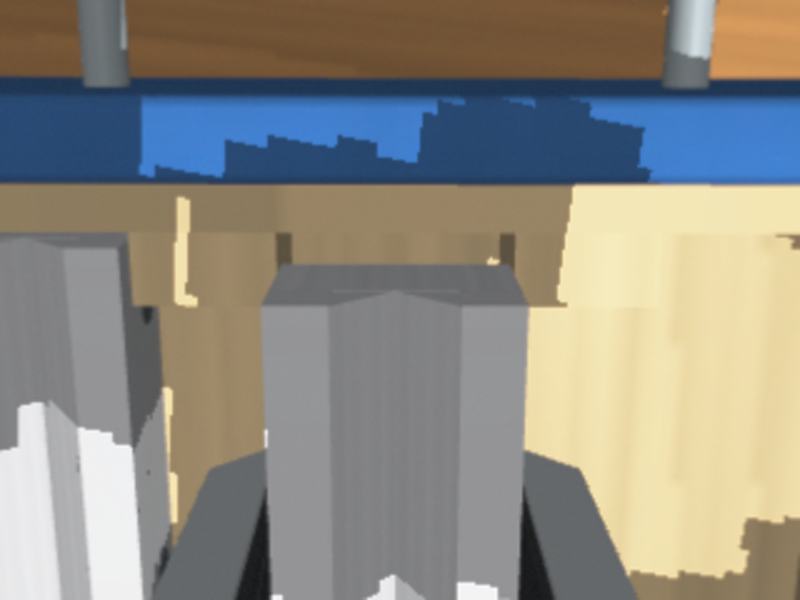

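Run:
```python
from h import *
c=dict(np.load("w4.npz")); c["k1"]=float(c["k1"])
print("pocket edge",held(193,270.8,366,c,.1719-.138).tolist(), "drawer front inner",held(174,250,400,c,.1719-.163).tolist())
for t in(-.0055,-.007): print("block",held(222,264.8,371.2,c,t).tolist(),held(206.2,271,365.5,c,t+.03).tolist())
print("floor",held(193,276.5,360,c,.1719-.108).tolist())
```

```text
pocket edge [[-21.0, 33.9, 45.7], [22.5, 33.9, 45.7]] drawer front inner [[-26.2, 8.9, 57.8], [32.7, 8.9, 57.8]]
block [[-19.2, -5.5, 42.0], [20.3, -5.5, 42.0]] [[-20.1, 24.5, 41.5], [21.4, 24.5, 41.6]]
block [[-19.0, -7.0, 42.4], [20.1, -7.0, 42.4]] [[-19.9, 23.0, 41.9], [21.2, 23.0, 41.9]]
floor [[-21.3, 63.9, 40.2], [22.8, 63.9, 40.3]]
```

>>> jog_arm --targets '[[3,[0,0,0.2],0],[3,[0,0,0.2],0],[3,[0,0,0.2],0],[3,[0,0,0.2],0]]'

```text
time_s: 5.3
ee_pos: [0.5383, -0.1617, 0.1706]
eef_rot: [-1.571, 0.0, 1.667]
force: [-1.0, 0.1, -2.7]
grip_width: 0.0396
```

```bash
cat >> h.py <<'E'
def rows(c,u,v0,v1):
    g=cv2.cvtColor(c["img"],cv2.COLOR_RGB2GRAY).astype(float); print(u,v0,g[v0:v1,u].astype(int).tolist())
E
python3 - <<'E'
from h import *
o=ctrl.get_obs(); print(o["ee_pos"],o["eef_rot"],o["force"])
c=snap("wrist"); rows(c,290,188,228); rows(c,345,188,228)
g=cv2.cvtColor(c["img"],cv2.COLOR_RGB2GRAY).astype(int); print(g[200,264:282],g[200,356:374],g[216,260:276],g[216,362:378])
E
```

```text
[ 0.53834628 -0.161725    0.17058646] [-1.57099502e+00  1.17698404e-04  1.66688981e+00] [-0.95441311  0.09874424 -2.69159298]
290 188 [135, 135, 135, 134, 135, 135, 134, 135, 135, 136, 135, 134, 134, 133, 134, 134, 132, 125, 110, 107, 108, 107, 107, 108, 108, 107, 107, 108, 107, 106, 107, 107, 106, 109, 129, 146, 147, 147, 147, 148]
345 188 [134, 135, 135, 135, 134, 135, 135, 135, 135, 134, 134, 132, 130, 129, 129, 130, 129, 122, 109, 105, 107, 105, 105, 106, 106, 105, 105, 104, 105, 106, 106, 106, 107, 110, 129, 146, 147, 149, 149, 148]
[132 132 133 135 135 135 128  92  85  85  85  86  92 122 133 134 134 133] [127 129 129 129 116  88  85  85  87  86  94 125 136 136 135 134 133 133] [135 134 133 133 132 132 130 115 106 106 106 107 106 107 106 106] [105 106 105 104 104 106 111 132 135 133 133 132 131 131 131 130]
```

>>> jog_arm --targets '[[3,[0,0.8,0],0],[3,[0,1.4,0],0],[3,[0,1.8,0],0],[3,[0,2.2,0],0],[3,[0,2.4,0],0],[3,[0,2.4,0],0]]'

```text
time_s: 5.95
ee_pos: [0.5382, -0.1616, 0.1461]
eef_rot: [-1.57, -0.0, 1.667]
force: [-0.2, -0.3, -3.2]
grip_width: 0.0398
```

>>> jog_arm --targets '[[3,[0,0.4,0],0],[3,[0,0.8,0],0],[3,[0,1.1,0],0],[3,[0,1.2,0],0],[3,[0,1.2,0],0],[3,[0,1.2,0],0]]'

```text
time_s: 6.55
ee_pos: [0.5384, -0.1617, 0.1346]
eef_rot: [-1.571, 0.0, 1.667]
force: [-0.9, 0.3, -3.6]
grip_width: 0.0399
```

>>> jog_arm --targets '[[3,[0,0.1,0],0],[3,[0,0.2,0],0],[3,[0,0.2,0],0]]'

```text
time_s: 6.85
ee_pos: [0.5385, -0.1617, 0.1327]
eef_rot: [-1.571, 0.0, 1.667]
force: [1.0, 0.7, 0.5]
grip_width: 0.0398
```

The weight is now carried by the pocket floor. Release and rise.

>>> jog_arm --targets '[[5.4,[0,0,0],0],[5.4,[0,0,0],0],[5.4,[0,0,0],0],[5.4,[0,-1,0],0],[5.4,[0,-3,0],0],[5.4,[0,-6,0],0],[5.4,[0,-10,0],0],[5.4,[0,-10,0],0]]'

```text
time_s: 7.65
ee_pos: [0.5398, -0.1622, 0.2385]
eef_rot: [-1.579, 0.004, 1.667]
force: [0.6, -0.1, -1.0]
grip_width: 0.0541
```

Run:
```python
from h import *
o=ctrl.get_obs(); print(o["ee_pos"],o["grip_width"],o["force"])
c=snap("top"); save(c["img"][150:330,150:460],"t2"); blocks(c,.03,area=150,thr=(45,110)); 
c=snap("wrist"); P=cloud(c)
print("depth z new block", np.nanmedian(P[250:300,275:290,2]),np.nanmedian(P[250:300,350:362,2]))
go(.6352,.2796,.2,1.787)
```

```text
[ 0.53980768 -0.16219533  0.23854054] 0.05414960086716135 [ 0.56522658 -0.0989675  -0.98210062]
px [187. 299.] xy [337.5 359.5] size [ 29.6 118.5] yaw 0.141
px [ 17. 285.] xy [360.4 831.1] size [ 67.6 111.2] yaw -1.206
px [482. 241.] xy [ 511.  -433.8] size [ 99.5 139. ] yaw 0.21
px [463. 194.] xy [ 642.8 -383.7] size [ 39.6 109.5] yaw -1.505
px [152. 189.] xy [633.  467.1] size [43.1 55.4] yaw -0.354
px [220. 190.] xy [635.2 279.6] size [40.4 91.3] yaw 0.216
px [354. 184.] xy [661.5 -87. ] size [ 45.2 100.7] yaw 0.099
px [412. 176.] xy [ 683.2 -241.7] size [46.5 88.5] yaw 0.09
px [218. 146.] xy [755.  289.5] size [ 22.9 165.8] yaw -1.564
px [355.  56.] xy [1016.8  -80.5] size [18.2 85.8] yaw 0.098
px [369.  55.] xy [1020.7 -119.1] size [22.5 86.4] yaw 0.097
px [384.  54.] xy [1024.6 -158.9] size [24.8 86.4] yaw 0.095
px [398.  53.] xy [1028.4 -199.1] size [26.2 85.8] yaw 0.074
px [411.  52.] xy [1032.4 -234.1] size [19.8 86.3] yaw 0.114
px [378.  91.] xy [ 925.3 -145.1] size [320.7 335.9] yaw 0.094
depth z new block 0.10871730833395618 0.1082744072477414
shift [ 43.     3.34 -13.86] turn -0.12
```

>>> jog_arm --targets '[[9.4,[10,0,-2],-0.12],[9.4,[43,3.3,-13.9],-0.12],[9.4,[43,3.3,-13.9],-0.12],[9.4,[43,3.3,-13.9],-0.12],[9.4,[43,3.3,-13.9],-0.12],[9.4,[43,3.3,-13.9],-0.12],[9.4,[43,3.3,-13.9],-0.12],[9.4,[43,3.3,-13.9],-0.12],[9.4,[43,3.3,-13.9],-0.12],[9.4,[43,3.3,-13.9],-0.12]]'

```text
time_s: 8.75
ee_pos: [0.6343, 0.2846, 0.1961]
eef_rot: [-1.567, -0.0, 1.792]
force: [-0.1, -0.8, -0.1]
grip_width: 0.0941
```

Run:
```python
from h import *
c=snap("wrist"); save(c["img"],"w5"); blocks(c,.03,area=1000)
o=ctrl.get_obs(); print(o["ee_pos"],o["eef_rot"])
go(.6352,.2796,.024,1.787)
```

```text
px [296. 352.] xy [750.9 292.8] size [ 23.4 163.4] yaw -1.564
px [542. 264.] xy [630.6 467.3] size [ 66.8 117.9] yaw 1.184
px [313. 218.] xy [634.8 281.3] size [40.5 92.6] yaw 0.215
[0.63450193 0.28246964 0.19664548] [-1.56718897e+00  3.71374352e-04  1.79044239e+00]
shift [-0.29 17.26 -0.07] turn 0.003
```

B1 is at pixel (313,218), same place as before (635,280), and clear around it. Descend and grip.

>>> jog_arm --targets '[[8,[-0.2,5,0],0],[8,[-0.2,10,0],0],[8,[-0.2,14.5,0],0],[8,[-0.2,16.5,0],0],[8,[-0.2,17.2,0],0],[6,[-0.2,17.2,0],0],[3,[-0.2,17.2,0],0],[3,[-0.2,17.2,0],0],[3,[-0.2,17.2,0],0],[3,[-0.2,17.2,0],0]]' --grip_force 25

```text
time_s: 9.8
ee_pos: [0.6361, 0.2781, 0.0283]
eef_rot: [-1.572, -0.001, 1.787]
force: [-0.1, 3.1, 3.3]
grip_width: 0.0433
```

>>> jog_arm --targets '[[3,[0,0,0],0],[3,[0,0,0],0],[3,[0,0,0],0],[3,[0,0,0],0]]'

```text
time_s: 10.2
ee_pos: [0.636, 0.2783, 0.0283]
eef_rot: [-1.572, -0.001, 1.787]
force: [-1.8, 3.4, 6.1]
grip_width: 0.0398
```

>>> jog_arm --targets '[[3,[0,-1,0],0],[3,[0,-4,0],0],[3,[0,-9,0],0],[3,[0,-14,0],0],[3,[0,-19,0],0],[3,[0,-19.5,0],0],[3,[0,-19.5,0],0],[3,[0,-19.5,0],0]]'

```text
time_s: 11.0
ee_pos: [0.6352, 0.2774, 0.2201]
eef_rot: [-1.567, 0.001, 1.787]
force: [0.3, -0.3, -3.6]
grip_width: 0.0398
```

Run:
```python
from h import *
o=ctrl.get_obs(); print(o["ee_pos"],o["grip_width"],o["force"])
c=snap("wrist"); save(c["img"],"w6")
for u in(285,345): rows(c,u,196,236)
g=cv2.cvtColor(c["img"],cv2.COLOR_RGB2GRAY).astype(int); print(g[240,255:275],g[240,360:380])
T=T_tool(o); P=cloud(c)
Q=(P-T[:3,3])@T[:3,:3]*1000; print("rims y",[np.nanmedian(Q[250:330,u:u+8,1]).round(1) for u in(272,355)])
go(.535,-.091,.225,1.667)
```

```text
[0.63519488 0.27739856 0.22014562] 0.039759232169599625 [ 0.30441021 -0.30696383 -3.57956558]
285 196 [154, 151, 146, 127, 108, 106, 106, 107, 106, 106, 107, 108, 107, 107, 108, 108, 107, 107, 116, 147, 152, 151, 152, 151, 151, 151, 151, 151, 150, 150, 149, 150, 150, 150, 152, 150, 151, 149, 152, 150]
345 196 [171, 169, 163, 127, 110, 108, 107, 108, 107, 107, 107, 107, 107, 107, 107, 108, 108, 109, 122, 148, 151, 150, 151, 151, 151, 150, 151, 150, 150, 149, 149, 150, 150, 149, 151, 151, 150, 150, 151, 151]
[154 155 155 154 154 154 154 154 153 155 184 241 239 170 151 151 152 151
 151 152] [151 150 151 151 151 151 151 151 151 146 135 135 134 136 136 137 138 139
 141 142]
rims y [np.float64(-1.5), np.float64(-1.4)]
shift [-33.84  -0.43  17.69] turn 0.12
```

View pics/w6.png

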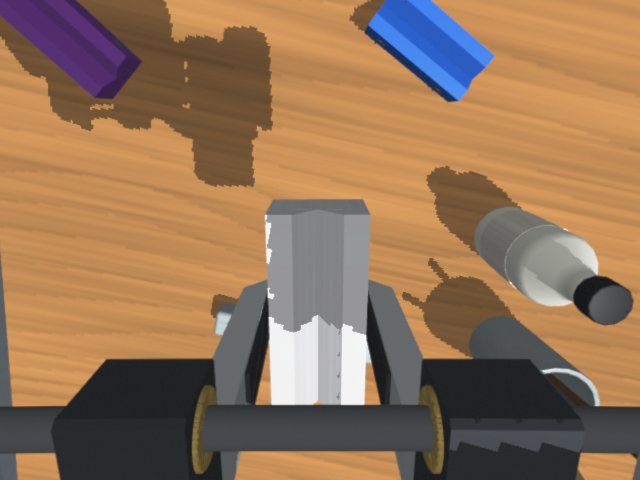

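B1 is held squarely, with its end's top edge at row 215. Next: over the front-left pocket, with the block's underside just above the inlay.

>>> jog_arm --targets '[[3,[-5,-0.4,3],0.12],[3,[-33.8,-0.4,17.7],0.12],[3,[-33.8,-0.4,17.7],0.12],[3,[-33.8,-0.4,17.7],0.12],[3,[-33.8,-0.4,17.7],0.12],[3,[-33.8,-0.4,17.7],0.12],[3,[-33.8,-0.4,17.7],0.12],[3,[-33.8,-0.4,17.7],0.12],[3,[-33.8,-0.4,17.7],0.12],[3,[-33.8,-0.4,17.7],0.12]]'

```text
time_s: 12.05
ee_pos: [0.5349, -0.0906, 0.2252]
eef_rot: [-1.569, -0.001, 1.666]
force: [0.5, -0.3, -2.2]
grip_width: 0.0401
```

>>> jog_arm --targets '[[3,[0,2.5,0],0],[3,[0,4.8,0],0],[3,[0,4.8,0],0],[3,[0,4.8,0],0],[3,[0,4.8,0],0],[3,[0,4.8,0],0]]'

```text
time_s: 12.65
ee_pos: [0.5359, -0.0902, 0.1795]
eef_rot: [-1.572, 0.0, 1.667]
force: [-0.8, 0.4, -3.3]
grip_width: 0.0397
```

Run:
```python
from h import *
o=ctrl.get_obs(); print(o["ee_pos"],o["eef_rot"],o["force"])
c=snap("wrist"); np.savez("w7.npz",**{k:np.array(v) for k,v in c.items()})
im=c["img"][100:340,160:480,::-1]
cv2.imwrite("pics/w7.png",cv2.resize(im,None,fx=2.5,fy=2.5,interpolation=cv2.INTER_CUBIC))
for u in(290,345): rows(c,u,160,226)
```

```text
[ 0.53587775 -0.09015087  0.17949776] [-1.57228373e+00  4.61723671e-04  1.66738952e+00] [-0.7714727   0.38403511 -3.28031165]
290 160 [66, 66, 66, 63, 61, 58, 63, 95, 125, 129, 129, 129, 130, 130, 130, 129, 129, 130, 129, 129, 129, 129, 130, 130, 130, 129, 130, 126, 126, 127, 126, 126, 126, 127, 127, 127, 126, 127, 124, 115, 106, 105, 104, 104, 104, 104, 104, 104, 104, 103, 103, 104, 103, 103, 111, 139, 143, 143, 143, 144, 144, 145, 144, 144, 144, 143]
345 160 [64, 65, 64, 63, 60, 57, 64, 96, 125, 128, 128, 128, 128, 128, 128, 128, 128, 128, 128, 128, 128, 129, 128, 129, 128, 128, 127, 118, 117, 117, 116, 116, 118, 138, 198, 204, 204, 203, 197, 154, 110, 104, 102, 102, 103, 102, 103, 103, 102, 102, 103, 103, 103, 103, 111, 141, 144, 144, 144, 145, 145, 145, 144, 144, 144, 144]
```

View pics/w7.png

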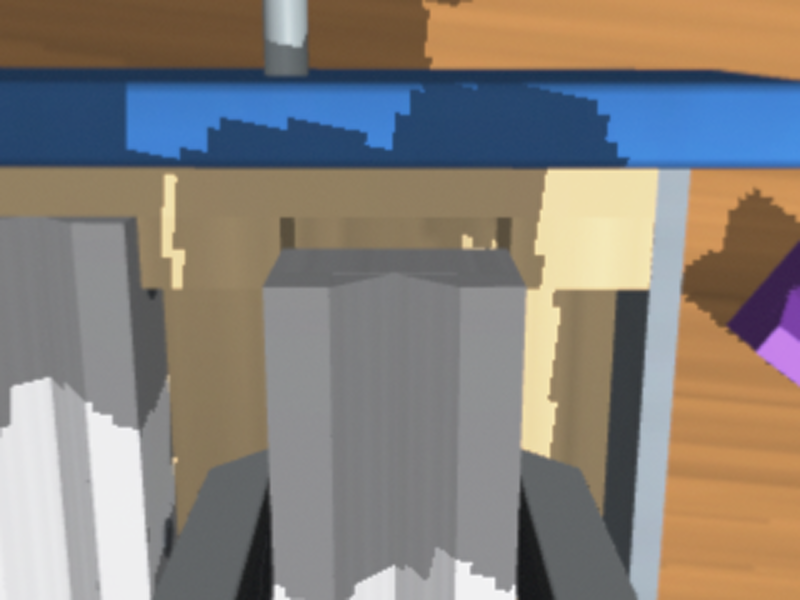

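Laterally the pocket (slits centred at u≈318.6) and the block (318.2) agree. Now the lengthwise gap.

Run:
```python
from h import *
c=dict(np.load("w7.npz")); c["k1"]=float(c["k1"])
print("pocket edge",held(186.8,272.4,364.8,c,.1795-.138).tolist(), "front inner",held(166.8,250,400,c,.1795-.163).tolist())
for t in(-.0025,-.005): print("block",held(214.6,265.6,370.8,c,t).tolist(),held(199.1,270.4,366.4,c,t+.03).tolist())
```

```text
pocket edge [[-21.0, 41.5, 47.3], [22.7, 41.5, 47.3]] front inner [[-27.3, 16.5, 59.7], [34.0, 16.5, 59.7]]
block [[-19.2, -2.5, 44.1], [20.4, -2.5, 44.1]] [[-20.6, 27.5, 44.1], [22.0, 27.5, 44.2]]
block [[-18.9, -5.0, 44.7], [20.1, -5.0, 44.7]] [[-20.3, 25.0, 44.6], [21.7, 25.0, 44.6]]
```

>>> jog_arm --targets '[[3,[0,0,0.12],0],[3,[0,0,0.12],0],[3,[0,1.2,0.12],0],[3,[0,2,0.12],0],[3,[0,2.6,0.12],0],[3,[0,3.2,0.12],0],[3,[0,3.6,0.12],0],[3,[0,3.8,0.12],0],[3,[0,3.8,0.12],0],[3,[0,3.8,0.12],0]]'

```text
time_s: 13.7
ee_pos: [0.5344, -0.0905, 0.1407]
eef_rot: [-1.571, 0.0, 1.667]
force: [-1.0, -0.4, -2.4]
grip_width: 0.0397
```

>>> jog_arm --targets '[[3,[0,0.2,0],0],[3,[0,0.3,0],0],[3,[0,0.3,0],0]]'

```text
time_s: 14.0
ee_pos: [0.5342, -0.0904, 0.1373]
eef_rot: [-1.571, -0.0, 1.667]
force: [-0.1, 0.9, -3.5]
grip_width: 0.0402
```

>>> jog_arm --targets '[[3,[0,0.1,0],0],[3,[0,0.1,0],0],[3,[0,0.1,0],0]]'

```text
time_s: 14.3
ee_pos: [0.5342, -0.0905, 0.1364]
eef_rot: [-1.571, -0.0, 1.667]
force: [-0.4, -0.1, -0.8]
grip_width: 0.0399
```

>>> jog_arm --targets '[[3,[0,0.05,0],0],[3,[0,0.05,0],0],[5.4,[0,0.05,0],0],[5.4,[0,0.05,0],0],[5.4,[0,0.05,0],0],[5.4,[0,-1,0],0],[5.4,[0,-4,0],0],[5.4,[0,-9,0],0],[5.4,[0,-12,0],0],[5.4,[0,-12,0],0]]'

```text
time_s: 15.3
ee_pos: [0.5354, -0.0907, 0.2618]
eef_rot: [-1.578, 0.003, 1.667]
force: [0.1, 0.2, -0.5]
grip_width: 0.0541
```

Run:
```python
from h import *
o=ctrl.get_obs(); print(o["ee_pos"],o["eef_rot"],o["force"])
c=snap("wrist"); P=cloud(c)
T=snap("top"); Q=cloud(T)
cv2.imwrite("pics/t3.png",cv2.resize(T["img"][130:290,300:470,::-1],None,fx=3.5,fy=3.5,interpolation=cv2.INTER_CUBIC))
for n,x,y in(("FL",-54,71),("FM",-54,0),("S3",-54,-71),("S1",54,71),("S2",54,-71)):
  for nm,A in(("top",Q),("wrist",P)):
    dx=A[...,0]*1000-596.3; dy=A[...,1]*1000+156; ca,sa=np.cos(.096),np.sin(.096)
    lx=dx*ca+dy*sa-x; ly=-dx*sa+dy*ca-y
    m=(abs(lx)<38)&(abs(abs(ly)-15)<3)&(A[...,2]>.125); print(n,nm,m.sum(),np.nanmedian(A[...,2][m]).round(4) if m.sum()>20 else None)
```

```text
[ 0.53543629 -0.09071006  0.26175826] [-1.57830326  0.00258682  1.66704763] [ 0.05155458  0.21360989 -0.52564709]
FL top 339 0.542
FL wrist 4886 0.3546
FM top 114 0.5332
FM wrist 2310 0.138
S3 top 87 0.1386
S3 wrist 1871 0.1378
S1 top 83 0.1382
S1 wrist 1237 0.1375
S2 top 152 0.1461
S2 wrist 450 0.1456
```

View pics/t3.png

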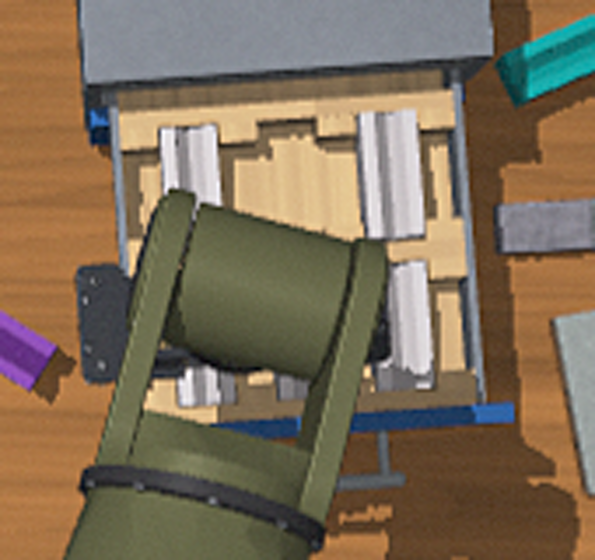

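>>> jog_arm --targets '[[2.8,[-3,0,4],0.15],[2.8,[-7.1,0,10.8],0.3],[2.8,[-7.1,0,10.8],0.45],[2.8,[-7.1,0,10.8],0.6],[2.8,[-7.1,0,10.8],0.75],[2.8,[-7.1,0,10.8],0.9],[2.8,[-7.1,0,10.8],1.05],[2.8,[-7.1,0,10.8],1.2],[2.8,[-7.1,0,10.8],1.35],[2.8,[-7.1,0,10.8],1.5]]'

```text
time_s: 16.4
ee_pos: [0.4331, -0.1713, 0.2551]
eef_rot: [-1.569, 0.002, 0.161]
force: [-0.1, -0.1, -0.3]
grip_width: 0.0282
```

>>> jog_arm --targets '[[2.8,[0,2,0],0.07],[2.8,[0,4,0],0.07],[2.8,[0,4,0],0.07],[2.8,[0,4,0],0.07]]'

```text
time_s: 16.8
ee_pos: [0.4333, -0.1714, 0.2162]
eef_rot: [-1.57, 0.001, 0.097]
force: [-0.4, -0.1, 1.3]
grip_width: 0.0281
```

Run:
```python
from h import *
o=ctrl.get_obs(); print(o["ee_pos"],o["eef_rot"],o["force"])
c=snap("wrist"); save(c["img"],"w8"); P=cloud(c); T=snap("top")
for nm,A in(("wrist",P),("top",cloud(T))):
  dx=A[...,0]*1000-596.3; dy=A[...,1]*1000+156; ca,sa=np.cos(.096),np.sin(.096)
  LX=dx*ca+dy*sa; LY=-dx*sa+dy*ca
  for n,x,y in(("FL",-54,71),("FM",-54,0),("S3",-54,-71)):
    m=(abs(LX-x)<38)&(abs(abs(LY-y)-15)<3)&(A[...,2]>.12)&(A[...,2]<.165); print(n,nm,m.sum(),np.nanpercentile(A[...,2][m],[10,50,90]).round(4) if m.sum()>20 else None)
  m=(A[...,2]>.125)&(A[...,2]<.146)&(LX<-135)&(LX>-185)&(abs(LY)<45); print(nm,"handle local x",np.median(LX[m]),"y",np.median(LY[m]),"z max",np.percentile(A[...,2][m],95))
go(.4351,-.1715,.137,.096)
```

```text
[ 0.43334566 -0.17140243  0.21623193] [-1.56998169e+00  1.29017679e-03  9.72862810e-02] [-0.37835588 -0.13064804  1.28396683]
FL wrist 3274 [0.1368 0.1377 0.1386]
FM wrist 2555 [0.1369 0.1377 0.1386]
S3 wrist 1309 [0.1369 0.1377 0.1385]
wrist handle local x -162.24540127922359 y 2.8756743822323045 z max 0.14298073767489033
FL top 139 [0.1357 0.1381 0.1411]
FM top 118 [0.1358 0.1385 0.141 ]
S3 top 121 [0.1351 0.1379 0.1409]
top handle local x -161.17212414197607 y 37.39831894298898 z max 0.14542467987232777
shift [0.13 8.01 0.  ] turn 0.001
```

View pics/w8.png

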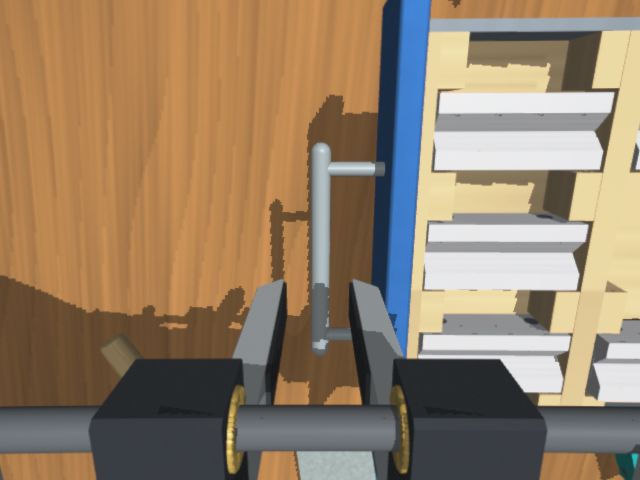

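Front-left and front-middle are flush, with the same height as S3 in both cameras. The handle bar at pixel (321,250) lies between the open fingers. Descend and grip it lightly.

>>> jog_arm --targets '[[2.8,[0.1,3,0],0],[2.8,[0.1,6,0],0],[2.8,[0.1,7.8,0],0],[2.8,[0.1,7.8,0],0],[2.8,[0.1,7.8,0],0],[0.5,[0.1,7.8,0],0],[0.5,[0.1,7.8,0],0],[0.5,[0.1,7.8,0],0],[0.5,[0.1,7.8,0],0]]' --grip_force 15

```text
time_s: 17.8
ee_pos: [0.4349, -0.1716, 0.1393]
eef_rot: [-1.572, -0.001, 0.097]
force: [-2.6, 0.7, 7.1]
grip_width: 0.0106
```

>>> jog_arm --targets '[[0.5,[0.2,-0.1,0],0],[0.5,[0.5,-0.1,0],0],[0.5,[0.8,-0.1,0],0],[0.5,[1.1,-0.1,0],0],[0.5,[1.4,-0.1,0],0],[0.5,[1.6,-0.1,0],0],[0.5,[1.8,-0.1,0],0],[0.5,[2.0,-0.1,0],0],[0.5,[2.0,-0.1,0],0]]'

```text
time_s: 18.7
ee_pos: [0.455, -0.1696, 0.1394]
eef_rot: [-1.571, -0.001, 0.097]
force: [0.9, -5.1, -5.1]
grip_width: 0.0105
```

>>> jog_arm --targets '[[0.5,[0.2,0,0],0],[0.5,[0.4,0,0],0],[0.5,[0.4,0,0],0]]'

```text
time_s: 19.0
ee_pos: [0.4589, -0.1692, 0.1394]
eef_rot: [-1.571, -0.001, 0.097]
force: [1.4, -5.3, -4.1]
grip_width: 0.0102
```

>>> jog_arm --targets '[[0.5,[0.1,0,0],0],[0.5,[0.2,0,0],0],[0.5,[0.2,0,0],0]]'

```text
time_s: 19.3
ee_pos: [0.4607, -0.169, 0.1394]
eef_rot: [-1.571, -0.0, 0.097]
force: [-0.5, -5.7, -3.6]
grip_width: 0.0109
```

>>> jog_arm --targets '[[0.5,[0.1,0,0],0],[0.5,[0.2,0,0],0],[0.5,[0.2,0,0],0]]'

```text
time_s: 19.6
ee_pos: [0.4626, -0.1689, 0.1394]
eef_rot: [-1.571, 0.0, 0.097]
force: [-1.1, -4.8, -2.8]
grip_width: 0.0104
```

>>> jog_arm --targets '[[0.5,[0.1,0,0],0],[0.5,[0.1,0,0],0]]'

```text
time_s: 19.8
ee_pos: [0.4634, -0.1688, 0.1393]
eef_rot: [-1.571, 0.001, 0.097]
force: [-2.3, -4.8, -1.8]
grip_width: 0.0107
```

>>> jog_arm --targets '[[0.5,[0.1,0,0],0],[0.5,[0.1,0,0],0]]'

```text
time_s: 20.0
ee_pos: [0.4644, -0.1687, 0.1394]
eef_rot: [-1.571, 0.001, 0.097]
force: [-2.8, -5.6, -2.5]
grip_width: 0.0098
```

>>> jog_arm --targets '[[0.5,[0.1,0,0],0],[0.5,[0.1,0,0],0]]'

```text
time_s: 20.2
ee_pos: [0.4654, -0.1686, 0.1394]
eef_rot: [-1.571, 0.001, 0.097]
force: [-2.8, -6.3, -1.8]
grip_width: 0.0103
```

>>> jog_arm --targets '[[0.5,[0.1,0,0],0],[0.5,[0.1,0,0],0]]'

```text
time_s: 20.4
ee_pos: [0.4656, -0.1686, 0.1393]
eef_rot: [-1.571, 0.003, 0.097]
force: [-10.3, -7.1, 1.8]
grip_width: 0.0105
```

>>> jog_arm --targets '[[0.5,[0.1,0,0],0],[0.5,[0.1,0,0],0]]'

```text
time_s: 20.6
ee_pos: [0.4657, -0.1685, 0.1393]
eef_rot: [-1.57, 0.005, 0.097]
force: [-18.5, -6.5, 6.8]
grip_width: 0.0107
```

It went tight at 31 mm travel, where S2's near end meets the rail. I draw it back out fully.

>>> jog_arm --targets '[[0.5,[-0.3,0,0],0],[0.5,[-0.8,0,0],0],[0.5,[-1.4,0,0],0],[0.5,[-2,0,0],0],[0.5,[-2.6,0,0],0],[0.5,[-3.1,0,0],0],[0.5,[-3.1,0,0],0],[0.5,[-3.1,0,0],0]]'

```text
time_s: 21.4
ee_pos: [0.4365, -0.1713, 0.1393]
eef_rot: [-1.571, 0.0, 0.097]
force: [-1.2, -5.3, -3.5]
grip_width: 0.0106
```

>>> jog_arm --targets '[[2.8,[0,0,0],0],[2.8,[0,0,0],0],[2.8,[0,0,0],0],[2.8,[0,-3,0],0],[2.8,[0,-7,0],0],[2.8,[0,-12,0],0],[2.8,[0,-12,0],0],[2.8,[0,-12,0],0]]'

```text
time_s: 22.2
ee_pos: [0.4368, -0.1712, 0.2601]
eef_rot: [-1.572, -0.002, 0.097]
force: [-0.7, -0.1, -1.7]
grip_width: 0.0279
```

Run:
```python
from h import *
o=ctrl.get_obs(); print(o["ee_pos"],o["eef_rot"],o["force"])
go(.6568,-.2215,.2,1.667)
```

```text
[ 0.43681026 -0.17116916  0.26006796] [-1.57166146 -0.00182391  0.09718181] [-0.71792259 -0.13145242 -1.7157582 ]
shift [21.4   6.05 -7.14] turn -1.57
```

>>> jog_arm --targets '[[1.6,[5,1,-1.5],-0.15],[1.6,[10,2,-3],-0.3],[1.6,[15,3,-5],-0.45],[1.6,[21.5,4,-7.1],-0.6],[1.6,[21.5,4,-7.1],-0.75],[1.6,[21.5,4,-7.1],-0.9],[1.6,[21.5,4,-7.1],-1.05],[1.6,[21.5,4,-7.1],-1.2],[1.6,[21.5,4,-7.1],-1.35],[1.6,[21.5,4,-7.1],-1.5]]'

```text
time_s: 23.2
ee_pos: [0.6571, -0.2208, 0.2172]
eef_rot: [-1.568, -0.001, 1.603]
force: [0.1, 0.5, 0.4]
grip_width: 0.0159
```

>>> jog_arm --targets '[[1.6,[0,0,0],-0.07],[1.6,[0,0,0],-0.07],[1.6,[0,0,0],-0.07],[1.6,[0,0,0],-0.07]]'

```text
time_s: 23.6
ee_pos: [0.6573, -0.221, 0.2187]
eef_rot: [-1.57, -0.0, 1.665]
force: [0.7, 0.1, 0.8]
grip_width: 0.0163
```

Run:
```python
from h import *
o=ctrl.get_obs(); print(o["ee_pos"],o["eef_rot"],o["force"],o["grip_width"])
c=snap("wrist"); save(c["img"],"w9"); blocks(c,.146,area=800,thr=(50,120)); go(.6585,-.2213,.18,1.667)
```

```text
[ 0.65731273 -0.22096596  0.21874796] [-1.57001674e+00 -4.37007844e-04  1.66520563e+00] [0.66233612 0.063977   0.8001592 ] 0.016348123064875403
px [569. 466.] xy [783.7 -42.3] size [21.6 84.4] yaw -1.463
px [317. 466.] xy [ 800.3 -206.8] size [22.5 48.8] yaw -1.475
px [231. 293.] xy [ 683.7 -268.7] size [ 5.9 71.6] yaw 0.097
px [559. 252.] xy [642.4 -84.5] size [39.5 88.6] yaw 0.096
px [317. 244.] xy [ 655.2 -221.2] size [40.6 89.6] yaw 0.096
px [121. 175.] xy [ 619.7 -329.6] size [26.1 71.8] yaw -1.498
px [218.  61.] xy [ 557.4 -280.9] size [ 6. 41.] yaw 0.095
px [592.  72.] xy [546.  -91.8] size [39.4 67.8] yaw 0.095
px [451.  72.] xy [ 552.9 -162.5] size [39.4 69.3] yaw 0.097
px [316.  79.] xy [ 560.3 -230.3] size [39.3 71.3] yaw 0.096
shift [-0.04  3.9  -0.11] turn -0.001
```

View pics/w9.png

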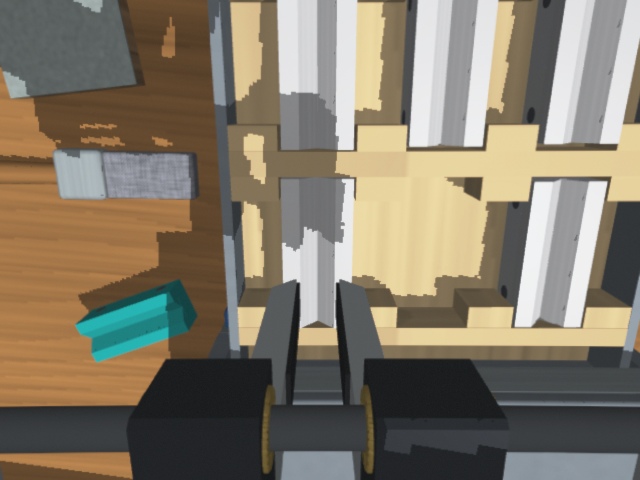

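The fingertips are centred over S2 (317,244) and well clear of the rail. Descend to just above it, then press.

>>> jog_arm --targets '[[1.6,[0,2,0],0],[1.6,[0,4,0],0],[1.6,[0,4.8,0],0],[1.6,[0,5.0,0],0],[1.6,[0,5.0,0],0],[1.6,[0,5.0,0],0]]'

```text
time_s: 24.25
ee_pos: [0.6577, -0.2212, 0.1706]
eef_rot: [-1.572, 0.001, 1.667]
force: [-0.1, -0.7, 0.6]
grip_width: 0.0158
```

>>> jog_arm --targets '[[1.6,[0,0.1,0],0],[1.6,[0,0.2,0],0],[1.6,[0,0.3,0],0],[1.6,[0,0.4,0],0],[1.6,[0,0.5,0],0],[1.6,[0,0.5,0],0]]'

```text
time_s: 24.85
ee_pos: [0.6575, -0.2211, 0.165]
eef_rot: [-1.571, 0.0, 1.667]
force: [-1.2, 1.3, 4.1]
grip_width: 0.0159
```

Contact at TCP 0.165, as expected. Press on.

>>> jog_arm --targets '[[1.6,[0,0.1,0],0],[1.6,[0,0.2,0],0],[1.6,[0,0.3,0],0],[1.6,[0,0.4,0],0],[1.6,[0,0.5,0],0],[1.6,[0,0.5,0],0]]'

```text
time_s: 25.45
ee_pos: [0.6575, -0.2211, 0.1601]
eef_rot: [-1.571, 0.0, 1.667]
force: [-1.7, 0.6, 4.6]
grip_width: 0.0157
```

>>> jog_arm --targets '[[1.6,[0,0.1,0],0],[1.6,[0,0.2,0],0],[1.6,[0,0.3,0],0],[1.6,[0,0.3,0],0]]'

```text
time_s: 25.85
ee_pos: [0.6576, -0.2211, 0.1572]
eef_rot: [-1.572, 0.0, 1.667]
force: [-1.6, 1.3, 6.3]
grip_width: 0.0159
```

>>> jog_arm --targets '[[1.6,[0,0.1,0],0],[1.6,[0,0.15,0],0],[1.6,[0,0.15,0],0]]'

```text
time_s: 26.15
ee_pos: [0.6581, -0.221, 0.1571]
eef_rot: [-1.574, 0.001, 1.667]
force: [-1.7, 2.2, 13.1]
grip_width: 0.0161
```

Bottomed out at TCP 0.157, so it should be flush, at 13 N. Rise and check.

>>> jog_arm --targets '[[1.6,[0,-1,0],0],[1.6,[0,-4,0],0],[1.6,[0,-8,0],0],[1.6,[0,-10,0],0],[1.6,[0,-10,0],0],[1.6,[0,-10,0],0]]'

```text
time_s: 26.75
ee_pos: [0.6572, -0.221, 0.2541]
eef_rot: [-1.57, -0.0, 1.667]
force: [-0.1, -0.6, -1.2]
grip_width: 0.0162
```

```bash
cat > chk.py <<'E'
from h import *
import sys
o=ctrl.get_obs(); print(o["ee_pos"],o["eef_rot"],o["force"])
A=cloud(snap("wrist")); t=float(sys.argv[1])
dx=A[...,0]*1000-596.3; dy=A[...,1]*1000+156; ca,sa=np.cos(.096),np.sin(.096)
LX=dx*ca+dy*sa-t; LY=-dx*sa+dy*ca
for n,x,y in(("FL",-54,71),("FM",-54,0),("S3",-54,-71),("S1",54,71),("S2",54,-71)):
    m=(abs(LX-x)<38)&(abs(abs(LY-y)-15)<3)&(A[...,2]>.12)&(A[...,2]<.165); print(n,m.sum(),np.nanpercentile(A[...,2][m],[10,50,90]).round(4) if m.sum()>20 else None)
go(.4363,-.1715,.24,.096)
E
python3 chk.py 1.5
```

```text
[ 0.65724626 -0.22103344  0.25413423] [-1.57010111e+00 -3.43748780e-04  1.66696816e+00] [-0.11271068 -0.64690918 -1.2117814 ]
FL 4088 [0.1256 0.1373 0.1385]
FM 2668 [0.1369 0.1378 0.1388]
S3 2651 [0.1369 0.1379 0.1388]
S1 1981 [0.1368 0.1377 0.1386]
S2 1745 [0.1369 0.1377 0.1386]
shift [ 7.04  1.38 21.5 ] turn 1.571
```

All five blocks are flush at 0.1377 ± 0.001. Back to the handle.

>>> jog_arm --targets '[[2.8,[1.5,0,5],0.15],[2.8,[3.5,0,10],0.3],[2.8,[5,0,15],0.45],[2.8,[7,1,21.5],0.6],[2.8,[7,1,21.5],0.75],[2.8,[7,1,21.5],0.9],[2.8,[7,1,21.5],1.05],[2.8,[7,1,21.5],1.2],[2.8,[7,1,21.5],1.35],[2.8,[7,1,21.5],1.5]]'

```text
time_s: 27.8
ee_pos: [0.4361, -0.1718, 0.2435]
eef_rot: [-1.569, 0.002, 0.168]
force: [-0.2, -0.8, 0.2]
grip_width: 0.0282
```

>>> jog_arm --targets '[[2.8,[0,1,0],0.07],[2.8,[0,2,0],0.07],[2.8,[0,2,0],0.07],[2.8,[0,2,0],0.07]]'

```text
time_s: 28.2
ee_pos: [0.4365, -0.1719, 0.2245]
eef_rot: [-1.57, 0.001, 0.106]
force: [0.2, -0.1, 1.0]
grip_width: 0.0283
```

```bash
python3 chk.py 1.5; python3 -c "
from h import *
go(.4365,-.1713,.138,.0965)
c=snap('wrist'); p=onplane(c,[[321,147],[320,352]],.137); print(p)"
```

```text
[ 0.43646942 -0.17193958  0.22446439] [-1.57013487e+00  1.08175641e-03  1.05800177e-01] [ 0.17025729 -0.05344371  0.95209703]
FL 2869 [0.1368 0.1377 0.1385]
FM 2390 [0.1369 0.1377 0.1386]
S3 1200 [0.137  0.1377 0.1385]
S1 47 [0.1368 0.1375 0.1386]
S2 772 [0.1369 0.1376 0.1384]
shift [-0.03 -1.51  0.06] turn 0.009
shift [-0.    8.69  0.07] turn 0.009
[[ 0.43206765 -0.10968042  0.137     ]
 [ 0.44566176 -0.24016507  0.137     ]]
```

>>> jog_arm --targets '[[2.8,[0,3,0],0.01],[2.8,[0,6,0],0.01],[2.8,[0,8.5,0],0.01],[2.8,[0,8.5,0],0.01],[2.8,[0,8.5,0],0.01],[0.5,[0,8.5,0],0.01],[0.5,[0,8.5,0],0.01],[0.5,[0,8.5,0],0.01],[0.5,[0,8.5,0],0.01]]' --grip_force 15

```text
time_s: 29.2
ee_pos: [0.437, -0.1722, 0.1409]
eef_rot: [-1.572, -0.001, 0.094]
force: [-0.9, 0.3, 5.9]
grip_width: 0.0103
```

>>> jog_arm --targets '[[0.5,[0.3,0,0],0],[0.5,[0.7,0,0],0],[0.5,[1.2,0,0],0],[0.5,[1.7,0,0],0],[0.5,[2.2,0,0],0],[0.5,[2.6,0,0],0],[0.5,[2.9,0,0],0],[0.5,[3.2,0,0],0],[0.5,[3.4,0,0],0],[0.5,[3.4,0,0],0]]'

```text
time_s: 30.2
ee_pos: [0.4712, -0.169, 0.141]
eef_rot: [-1.572, -0.002, 0.094]
force: [1.4, 0.5, 5.3]
grip_width: 0.0104
```

It passed the catching point freely at 36 mm. Continue.

>>> jog_arm --targets '[[0.5,[0.7,0,0],0],[0.5,[1.7,0,0],0],[0.5,[2.7,0,0],0],[0.5,[3.7,0,0],0],[0.5,[4.7,0,0],0],[0.5,[5.7,0,0],0],[0.5,[6.7,0,0],0],[0.5,[7.7,0,0],0],[0.5,[8.5,0,0],0],[0.5,[9,0,0],0]]'

```text
time_s: 31.2
ee_pos: [0.5609, -0.1604, 0.141]
eef_rot: [-1.571, -0.001, 0.094]
force: [-3.1, -0.3, 7.0]
grip_width: 0.0102
```

>>> jog_arm --targets '[[0.5,[0.9,0,0.02],0],[0.5,[1.9,0,0.02],0],[0.5,[2.9,0,0.02],0],[0.5,[3.9,0,0.02],0],[0.5,[4.9,0,0.02],0],[0.5,[5.9,0,0.02],0],[0.5,[6.9,0,0.02],0],[0.5,[7.9,0,0.02],0],[0.5,[8.6,0,0.02],0],[0.5,[9,0,0.02],0]]'

```text
time_s: 32.2
ee_pos: [0.6504, -0.152, 0.141]
eef_rot: [-1.572, -0.001, 0.094]
force: [-3.0, -0.6, 6.9]
grip_width: 0.0106
```

>>> jog_arm --targets '[[0.5,[0.5,0,0],0],[0.5,[1,0,0],0],[0.5,[1.5,0,0],0],[0.5,[1.9,0,0],0],[0.5,[2.1,0,0],0],[0.5,[2.1,0,0],0]]'

```text
time_s: 32.8
ee_pos: [0.6713, -0.15, 0.141]
eef_rot: [-1.572, -0.002, 0.094]
force: [1.0, 0.1, 4.1]
grip_width: 0.0102
```

>>> jog_arm --targets '[[0.5,[0.1,0,0],0],[0.5,[0.2,0,0],0],[0.5,[0.2,0,0],0]]'

```text
time_s: 33.1
ee_pos: [0.6729, -0.1498, 0.141]
eef_rot: [-1.571, -0.001, 0.094]
force: [0.1, -0.6, 6.0]
grip_width: 0.0101
```

>>> jog_arm --targets '[[0.5,[0.1,0,0],0],[0.5,[0.2,0,0],0],[0.5,[0.2,0,0],0]]'

```text
time_s: 33.4
ee_pos: [0.6746, -0.1497, 0.141]
eef_rot: [-1.571, -0.0, 0.094]
force: [-3.6, -1.1, 7.4]
grip_width: 0.0108
```

>>> jog_arm --targets '[[0.5,[0.1,0,0],0],[0.5,[0.15,0,0],0],[0.5,[0.15,0,0],0]]'

```text
time_s: 33.7
ee_pos: [0.6747, -0.1497, 0.1409]
eef_rot: [-1.571, 0.004, 0.094]
force: [-17.2, 0.2, 13.1]
grip_width: 0.0103
```

It stopped at 0.6747, which fits home. Release, rise and check.

>>> jog_arm --targets '[[0.5,[-0.12,0,0],0],[0.5,[-0.12,0,0],0],[2.6,[-0.12,0,0],0],[2.6,[-0.12,0,0],0],[2.6,[-0.12,0,0],0],[2.6,[-0.12,-3,0],0],[2.6,[-0.12,-7,0],0],[2.6,[-0.12,-12,0],0],[2.6,[-4,-14,0],0],[2.6,[-8,-14,0],0]]'

```text
time_s: 34.7
ee_pos: [0.5966, -0.1569, 0.283]
eef_rot: [-1.573, -0.005, 0.095]
force: [0.4, -0.1, 0.4]
grip_width: 0.0261
```

>>> jog_arm --targets '[[4,[-5,0,5],0],[4,[-10,0,10],0],[4,[-15,0,15],0],[4,[-20,0,20],0],[4,[-25,0,25],0],[4,[-25,0,25],0],[4,[-25,0,25],0]]'

```text
time_s: 35.4
ee_pos: [0.3251, 0.0672, 0.2798]
eef_rot: [-1.571, -0.0, 0.093]
force: [-0.1, 0.5, 0.4]
grip_width: 0.0404
```

Run:
```python
from h import *
o=ctrl.get_obs(); print(o["ee_pos"],o["force"])
c=snap("top"); save(c["img"],"t9"); P=cloud(c)
reg=np.zeros((480,640),bool); reg[20:275,310:460]=1
dx=P[...,0]*1000-596.3; dy=P[...,1]*1000+156; ca,sa=np.cos(.096),np.sin(.096); LX=dx*ca+dy*sa; LY=-dx*sa+dy*ca
m=reg&(P[...,2]>.156)&(P[...,2]<.169)&(abs(LY)<135); print("front local x",np.percentile(LX[m],[2,50,98]))
m=reg&(P[...,2]>.1725)&(P[...,2]<.18)&(abs(LY)<120); print("cab top front edge",np.percentile(LX[m],[.5,2]))
m=reg&(P[...,2]>.13)&(P[...,2]<.147)&(abs(LY)<45)&(LX<105); print("handle",np.median(LX[m]),m.sum())
```

```text
[0.32508404 0.06718565 0.27984018] [-0.14008209  0.4536143   0.41812549]
front local x [113.28636841 120.94386615 216.30764816]
cab top front edge [128.18664437 131.44648996]
handle 77.88740169624195 152
```

View pics/t9.png

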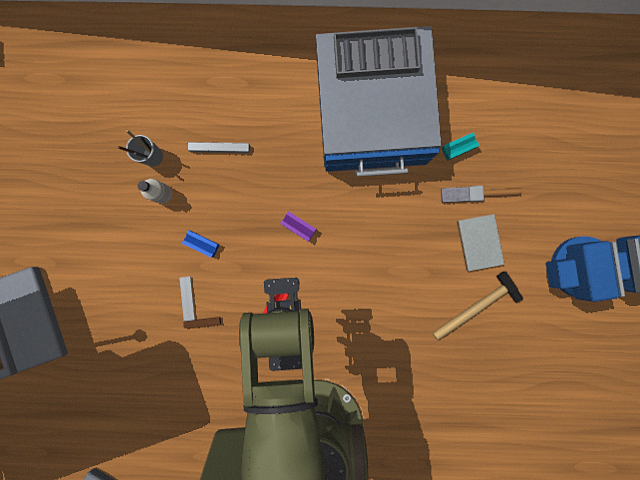

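The drawer is shut at (380,160), with the handle reading 239.9 mm of travel. No plain block is left on the bench and the other things are where they were.

```bash
python3 -c "
from h import *
print(ctrl.hand_in())"
```

```text
the job is handed in; nothing more can be done
None
```

The job is done and handed in at about 35 s of robot time. Both plain aluminium V-blocks from the bench are in the front-middle and front-left pockets, groove up.

- **Drawer:** I eased it in by its handle. It went tight at 31 mm of travel, where the push reached about 18 N. I drew it back to about 1.5 mm from its start position, then pressed the proud rear-right block down until it bottomed out, at about 13 N. After that I pushed the drawer fully home, and it stopped there at about 17 N.
- **Flushness:** before closing, the wrist camera's depth put all five blocks at about 0.1377 m, against 0.138 m for flush. One front-left reading had some low values (down to 0.1256 m); a repeat reading did not.
- **Closed position:** the last top view puts the handle at about 239.9 mm of travel and the drawer front against the cabinet. The other things looked unmoved, except that the arm hid most of the red decoy block in that view.

No check failed.

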